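# Pack the spice mill's parts away after service

### The arm

A 6-joint arm with a two-finger parallel gripper is mounted at the origin on the work surface. World frame = base frame: x ahead of the robot, y to its left, z up, the work surface at z = 0. Lengths are in mm, angles in rad, forces in N, time in s.
With the tool pointing down it reaches from about 275 to 825 mm from the base axis. Payload 4.9 kg.
Tool frame: the origin (TCP) lies at the very end of the fingers, on their centre line; the grasp point (between the pads) lies 19 mm behind it; z points along the fingers, y is the direction in which the jaws open and shut (so a half turn about z gives the same grasp; the last joint's range is limited). The gripper opens to 85 mm and grips with 20 to 120 N. Pads are 22 mm wide; open, the fingers measure 114 mm over their backs; the gripper's body (76 mm by 85 mm) begins 54 mm behind the grasp point. The pads swing forward as they close: fully open they stand 13 mm farther back than shut.
Start: joints at [-1.339, 0.326, -0.193, 1.052, 0, 1.437], TCP at [196.746, -513.624, 231.281] pointing down, gripper open.
Joint ranges: [-2.65, 2.65], [-0.97, 1.79], [-1.3, 1.35], [-1.93, 2.1], [-1.47, 1.37], [-3.14, 3.14]. Speed limits (rad/s): [2.57, 2.57, 3.14, 3.14, 3.14, 3.14].

### API

Orientations are given as [roll, pitch, yaw] about the fixed x, y, z axes, in that order (R = Rz(yaw) Ry(pitch) Rx(roll)).
In Python, from bench import bot, solve_ik, imaging gives the robot as it stands. Calls block until the motion is done:
- bot.move_ptp(position, orientation): joint-space move of the TCP to a pose.
- bot.movel(position, rot=None, max_speed=150, threshold=None): straight line of the TCP; rot=None keeps the orientation; max_speed is the mean speed in mm/s. With threshold (N) it stops when the force on the tool has changed by that much, and returns True; else False.
- bot.move_j(angles): joint-space move.
- bot.grip(opening, effort=None): opening from 0.0 (shut) to 1.0 (fully open); effort is the grip in N (None keeps the last); returns when the fingers have stopped.
- bot.dwell(seconds).
- solve_ik(position, orientation): joint angles nearest the present ones, or None.
- bot.get_state(): the state.
- imaging.capture(name): name is "side" or "top" or "wrist"; returns the picture (480x640x3 uint8, blue, green, red); there is no depth.
- imaging.camera_model(name): a dict with "K" (3x3 intrinsics, pixels), "position" and "rotation" of the camera in the world. Camera axes: x right, y up, looking along -z (the intrinsics and any distortion apply to the point x, -y, -z); pixel columns grow to the right and rows downward; lengths in mm; the calibration is good to about 2 mm. The wrist camera is an equidistant fisheye: a pixel r from the principal point sees the ray r / f radians off the axis. A picture is of the moment at which its call begins: read the wrist's pose just before it. camera_model takes no time and is no camera call; for the wrist camera it gives the pose at the moment of the call.
A pose or a line that the arm cannot do raises bot.IKError and nothing moves.
- bot.sign_off(): hands the job in, once; it reports no verdict.
The state is a dict: "t": time; "qpos": joint angles; "joint_velocities": joint speeds; "effort": joint torques, N m; "tcp_pos": TCP position; "orientation": TCP orientation; "contact_force": force on the tool from outside, world axes, zero at the start; "wrist_torque": the same for the moment, N m; "opening": opening from 0.0 (shut) to 1.0 (fully open).
Only numpy, scipy, OpenCV 4.12 (cv2) and the standard library are available. Lean on these libraries where they do the work, as an engineer would, in place of code of your own. Each camera call takes 0.05 s, during which the arm holds its last target.

### The job

Service is over: unscrew the mill's red cap and lift it off the neck without forcing the thread, and put it, together with every grinding cassette lying on the counter, into the bin of the white parts case, whose green cover has to be slid back to get at it. Once everything is in, slide the cover fully shut. Leave the bowls, mug, bottle and spoon where they stand.

Things in the scene. Friction and masses are not known exactly. Their poses are not given: they have to be found in the camera images.
- mill: Spice mill fixed to the counter on the robot's left: round blue base 116 mm across and 85 mm high, a steel drum 88 mm across above it up to 120 mm, then a threaded steel neck 43 mm across up to 166 mm, hidden under the red cap. Origin: centre of the underside.
- mill_neck (a point): Centre of the neck's top rim, 166 mm above the counter. Its thread is right-hand: the cap loosens anticlockwise seen from above, rises 9 mm a turn (1.5 mm of axial play), turns easily, stays where it is left, and comes free after 2 turns or a little more, then lifting straight off with no resistance; until then the thread holds it down and must not be forced.
- cap_knob (a point): Centre of the black knob of the mill's screw cap: a round knob 40 mm across, 24 mm high (white line on top), on a red skirt 66 mm across, 39.5 mm high; the cap is 63.5 mm high in all. This point lies 51.5 mm above the skirt's lower edge, 12 mm below the knob's top; z up. About 160 g. At first screwed right down: this point 16 mm above the neck's rim.
- case: White parts case fixed to the counter on the robot's right. Origin: underside, centre of its open bin. The bin is 210 mm (its x) by 300 mm (its y) outside, 76 mm high, walls and floor 6 mm thick, inside 70 mm deep. On its -y side a closed deck of the same height and width, 250 mm long, carries the cover when that is slid back. z up.
- cover (a joint): Green sliding cover of the case: 0 m fully shut over the bin, 0.24 m fully slid back over the deck; it slides along the case's -y axis as it opens, with about 2 N of friction, and stays where it is left. 6 mm thick, its top 84 mm above the counter. It may start a little open. Fully slid back it uncovers the bin from y = -90 mm (case axes) to the +y wall.
- cover_handle (a point): Centre of the black handle block on the cover: 80 mm long along the case's x, 24 mm wide along its y, 32 mm high (84 to 116 mm above the counter). It lies at case x = 0, y = 80 mm minus the cover's opening. Axes as the case's.
- cas_orange_mid (a point): Centre of the orange grinding cassette, a plastic block with a steel band and steel ends: 80 mm long (x), 40 mm square in section (y, z), 20 mm above its underside. About 140 g. Two to four of the four cassettes are out; None if it is not there.
- cas_yellow_mid (a point): Centre of the yellow grinding cassette, a plastic block with a steel band and steel ends: 80 mm long (x), 40 mm square in section (y, z), 20 mm above its underside. About 140 g. Two to four of the four cassettes are out; None if it is not there.
- cas_blue_mid (a point): Centre of the blue grinding cassette, a plastic block with a steel band and steel ends: 80 mm long (x), 40 mm square in section (y, z), 20 mm above its underside. About 140 g. Two to four of the four cassettes are out; None if it is not there.
- cas_green_mid (a point): Centre of the green grinding cassette, a plastic block with a steel band and steel ends: 80 mm long (x), 40 mm square in section (y, z), 20 mm above its underside. About 140 g. Two to four of the four cassettes are out; None if it is not there.
- bowl_white: Bystander, to be left alone: white bowl with a blue band, 120 mm across, 50 mm high. Origin: centre of its underside.
- bowl_pink: Bystander, to be left alone: pink bowl, 100 mm across, 55 mm high. Origin: centre of its underside.
- bowls_lime: Bystander, to be left alone: stack of lime-green bowls, 130 mm across, 79 mm high. Origin: centre of its underside.
- mug: Bystander, to be left alone: aluminium mug, 84 mm across, 100 mm high, with a side handle; it stands on the robot's left, beside the mill. Origin: centre of its underside.
- sauce: Bystander, to be left alone: amber sauce bottle, 60 mm across, 170 mm high. Origin: centre of its underside.
- spoon: Bystander, to be left alone: steel spoon lying down, 200 mm long. Origin: half-way along its length, lying on the counter.

How it is judged:
By the outcome, as a careful person would: the job done as asked, in the order asked, and still so for the second after the job is handed in, with the robot touching nothing.
Of cas_orange, cas_yellow, cas_blue, cas_green only 2 to 4 are there at a start; the rules pass over those that are not, and their reading is None.
At some moment in a run one of cas_orange, cas_yellow, cas_blue, cas_green may be knocked a few centimetres aside while the robot is not near it.
It also fails if it takes over 210 s, if anything falls off the work surface, if the arm or the gripper's body presses on something with over 40 N, if the wrist force passes 120 N, or if a joint passes its speed limit or range.

## Working session

There is one attempt and no reset: what is moved stays moved. The work goes in short steps, each a Python script; the robot and the scene stay as the last script left them, time stands still between calls to the robot, and variables do not carry over. Pictures are saved under pics/ and viewed, and the job is handed in when it is done.

```bash
ls; mkdir -p pics
python3 - <<'E'
from bench import bot, solve_ik, imaging
import cv2
for n in ["side","top","wrist"]:
    m=imaging.camera_model(n); print(n,m)
    cv2.imwrite(f"pics/{n}0.png",imaging.capture(n))
s=bot.get_state();print(s)
E
```

```text
pics
side {'K': array([[447.94718132,   0.        , 323.65412382],
       [  0.        , 447.94718132, 241.18526095],
       [  0.        ,   0.        ,   1.        ]]), 'position': array([132.50314042, 557.96457137, 818.15971582]), 'rotation': array([ 0.76876757,  0.00491162, -2.40682772])}
top {'K': array([[556.16391098,   0.        , 312.49143981],
       [  0.        , 556.16391098, 233.30361428],
       [  0.        ,   0.        ,   1.        ]]), 'position': array([ 516.88702374,   42.30359463, 1089.19559285]), 'rotation': array([ 0.0448597 , -0.00222515, -1.5675962 ])}
wrist {'K': array([[371.64829954,   0.        , 323.42723942],
       [  0.        , 371.64829954, 239.66019435],
       [  0.        ,   0.        ,   1.        ]]), 'position': array([ 269.61298419, -485.74008828,  373.61365949]), 'rotation': array([-0.31111002,  0.00134037, -1.20417004])}
{'t': 0.15, 'qpos': array([-1.33917294e+00,  3.26789150e-01, -1.93370217e-01,  1.05197745e+00,
       -2.65742738e-05,  1.43660971e+00]), 'joint_velocities': array([-0.00107765, -0.00155432,  0.00474283,  0.00021414, -0.00096541,
       -0.00077061]), 'effort': array([-1.41830151e-04, -4.43704784e+01,  2.62664151e+01,  1.04615808e-02,
       -2.19615331e-04,  4.88857040e-06]), 'tcp_pos': array([ 196.64539322, -513.16931129,  230.66716613]), 'orientation': array([-3.14026066e+00, -1.53000562e-04,  3.65809919e-01]), 'contact_force': array([-0.47781065, -0.59323891, -0.48362013]), 'wrist_torque': array([ 0.00649096, -0.03117611,  0.00885235]), 'opening': 0.9984666831092948}
```

View pics/side0.png

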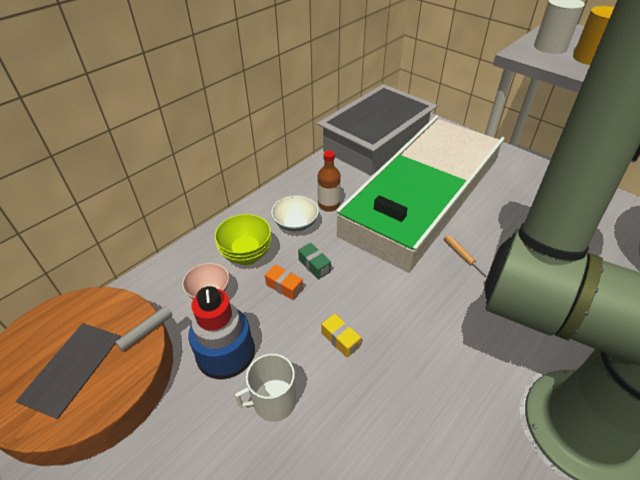

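View pics/top0.png

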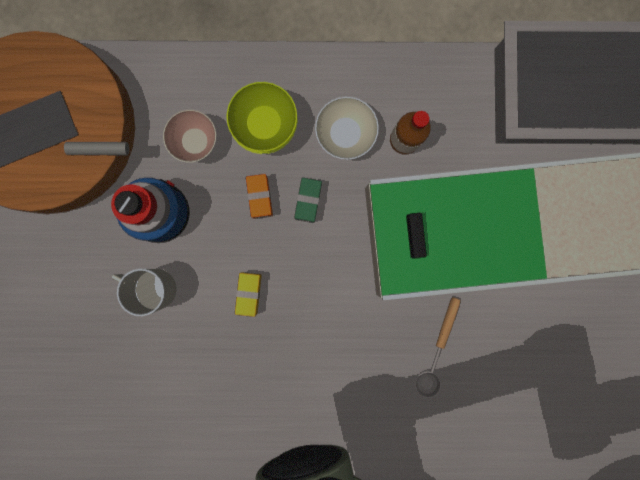

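View pics/wrist0.png

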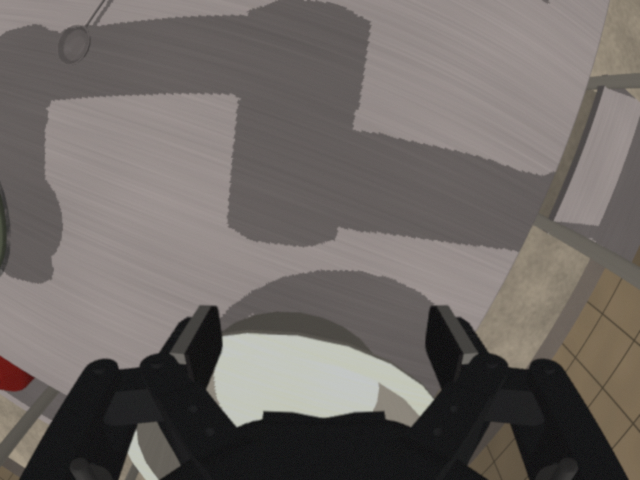

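```bash
cat > h.py <<'E'
from bench import bot, solve_ik, imaging
import cv2, numpy as np
from scipy.spatial.transform import Rotation as Rt
def R(e): return Rt.from_euler('xyz',e).as_matrix()
def ray(name,px,m=None):
    m=m or imaging.camera_model(name); K=m['K']
    u=(px[0]-K[0,2])/K[0,0]; v=(px[1]-K[1,2])/K[1,1]
    if name=='wrist':
        th=np.hypot(u,v); s=np.sin(th)/th if th>1e-9 else 1
        d=np.array([u*s,-v*s,-np.cos(th)])
    else: d=np.array([u,-v,-1.])
    d=R(m['rotation'])@d
    return np.array(m['position']),d/np.linalg.norm(d)
def plane(name,px,z,m=None):
    o,d=ray(name,px,m); return o+d*(z-o[2])/d[2]
def proj(name,P,m=None):
    m=m or imaging.camera_model(name); K=m['K']
    c=R(m['rotation']).T@(np.array(P,float)-m['position']); x,y,z=c[0],-c[1],-c[2]
    if name=='wrist':
        r=np.hypot(x,y); th=np.arctan2(r,z); return np.array([K[0,2]+K[0,0]*th*x/r,K[1,2]+K[1,1]*th*y/r])
    return np.array([K[0,2]+K[0,0]*x/z,K[1,2]+K[1,1]*y/z])
def tri(pts):
    A=np.zeros((3,3));b=np.zeros(3)
    for o,d in pts:
        M=np.eye(3)-np.outer(d,d);A+=M;b+=M@o
    return np.linalg.solve(A,b)
HSV={'orange':((8,170,120),(17,255,255)),'yellow':((24,150,90),(33,255,255)),'green':((65,80,40),(90,255,255)),'blue':((95,120,50),(125,255,255)),
 'red':((0,150,80),(6,255,255))}
def mask(img,c):
    h=cv2.cvtColor(img,cv2.COLOR_BGR2HSV);return cv2.inRange(h,*map(np.array,HSV[c]))
def blobs(img,c,amin=40):
    n,l,s,ce=cv2.connectedComponentsWithStats(mask(img,c))
    return [(tuple(ce[i].round(1)),s[i].tolist()) for i in range(1,n) if s[i,4]>amin]
E
python3 - <<'E'
from h import *
for n in ['top','side']:
    im=cv2.imread(f'pics/{n}0.png')
    for c in HSV: print(n,c,blobs(im,c))
im=cv2.imread('pics/top0.png')
cv2.imwrite('pics/zt.png',cv2.resize(im[150:330,90:290],None,fx=4,fy=3.3,interpolation=cv2.INTER_CUBIC)[:590])
cv2.imwrite('pics/zc.png',cv2.resize(im[140:310,350:640],None,fx=2.7,fy=2.7,interpolation=cv2.INTER_CUBIC))
E
```

```text
top orange [((np.float64(256.4), np.float64(183.0)), [246, 174, 22, 19, 322]), ((np.float64(259.8), np.float64(207.2)), [249, 198, 22, 19, 346])]
top yellow [((np.float64(263.8), np.float64(118.3)), [227, 82, 70, 72, 2762]), ((np.float64(248.0), np.float64(281.8)), [238, 273, 21, 19, 334]), ((np.float64(245.1), np.float64(306.4)), [235, 297, 21, 19, 334])]
top green [((np.float64(459.3), np.float64(231.3)), [371, 168, 175, 127, 17468]), ((np.float64(310.0), np.float64(187.2)), [299, 178, 22, 19, 318]), ((np.float64(305.6), np.float64(211.2)), [295, 202, 22, 20, 335])]
top blue [((np.float64(158.3), np.float64(212.7)), [119, 178, 59, 63, 809])]
top red [((np.float64(420.6), np.float64(118.5)), [413, 111, 16, 16, 204]), ((np.float64(132.9), np.float64(204.6)), [112, 185, 39, 39, 643])]
side orange [((np.float64(328.6), np.float64(174.5)), [320, 168, 19, 14, 192]), ((np.float64(273.5), np.float64(275.8)), [265, 265, 20, 25, 258]), ((np.float64(289.9), np.float64(285.2)), [280, 273, 22, 26, 333]), ((np.float64(74.3), np.float64(367.5)), [0, 287, 165, 166, 15984])]
side yellow [((np.float64(244.4), np.float64(244.3)), [232, 236, 26, 17, 285]), ((np.float64(332.9), np.float64(322.8)), [322, 314, 23, 19, 233]), ((np.float64(348.3), np.float64(337.0)), [337, 327, 24, 21, 269])]
side green [((np.float64(404.2), np.float64(199.2)), [340, 155, 125, 94, 5568]), ((np.float64(306.6), np.float64(251.3)), [299, 243, 19, 21, 183]), ((np.float64(318.5), np.float64(264.1)), [309, 254, 22, 24, 261])]
side blue [((np.float64(222.6), np.float64(352.8)), [189, 311, 63, 65, 1655])]
side red [((np.float64(328.7), np.float64(155.7)), [324, 150, 11, 12, 105]), ((np.float64(212.8), np.float64(313.3)), [192, 289, 40, 41, 860])]
```

View pics/zc.png

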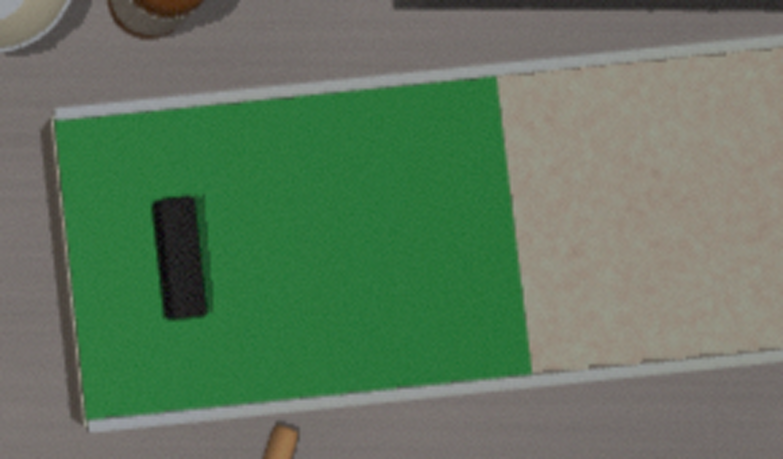

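View pics/zt.png

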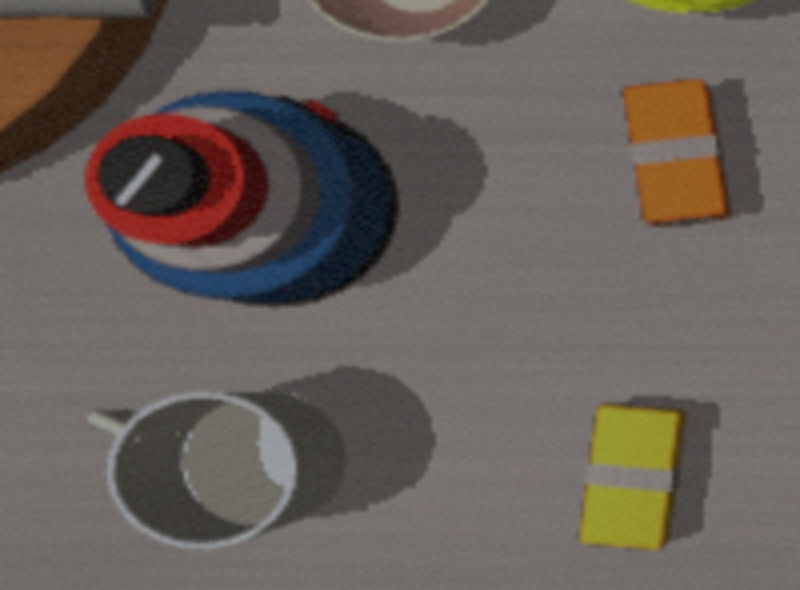

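Run:
```python
from h import *
m=imaging.camera_model('top')
f=lambda x,y:(350+x/2.7-.3,140+y/2.7-.3)
for nm,p,z in [('coverTL',(55,122),84),('coverBL',(90,420),84),('coverTR',(497,78),84),('coverBR',(530,373),84),('railTL',(57,108),84),('railBL',(90,431),84),('railT far',(783,38),84),('railB far',(783,358),84),
 ('h1',(152,203),116),('h2',(192,198),116),('h3',(207,317),116),('h4',(165,320),116)]:
    print(nm,plane('top',f(*p),z).round(1))
T,S=cv2.imread('pics/top0.png'),cv2.imread('pics/side0.png')
for c,filt in [('orange',(200,400)),('yellow',(200,400)),('green',(100,400))]:
    bt=[b for b in blobs(T,c) if b[1][4]<400]
    P=[plane('top',b[0],38) for b in bt]; P=np.array(P)
    mm=mask(T,c); 
    mid=P.mean(0);d=P[0]-P[1];print(c,mid.round(1),'gap',np.linalg.norm(d).round(1),'ang',np.degrees(np.arctan2(d[1],d[0])).round(1), 'side',[proj('side',p+[0,0,0]).round(1).tolist() for p in P])
# handle
for n,roi in [('top',(400,200,440,270)),('side',(365,185,415,230))]:
    im=cv2.imread(f'pics/{n}0.png'); x0,y0,x1,y1=roi
    g=(im.max(2)<45).astype('uint8'); k=np.zeros_like(g);k[y0:y1,x0:x1]=g[y0:y1,x0:x1]
    c=max(cv2.findContours(k,0,2)[0],key=cv2.contourArea); print(n,'handle',cv2.minAreaRect(c),np.array(cv2.boxPoints(cv2.minAreaRect(c))).round(1).tolist())
# cap knob: 
for n,roi in [('top',(105,175,150,220)),('side',(190,280,230,315))]:
    im=cv2.imread(f'pics/{n}0.png'); x0,y0,x1,y1=roi
    cv2.imwrite(f'pics/knob_{n}.png',cv2.resize(im[y0-20:y1+20,x0-20:x1+20],None,fx=6,fy=6,interpolation=cv2.INTER_CUBIC))
# red skirt top face z=170.5 ring
```

```text
coverTL [650.4 -64.1  84. ]
coverBL [450.8 -87.2  84. ]
coverTR [ 681.3 -362.2   84. ]
coverBR [ 483.  -381.4   84. ]
railTL [659.9 -65.5  84. ]
railBL [443.5 -87.2  84. ]
railT far [ 709.1 -555.9   84. ]
railB far [ 493.5 -550.9   84. ]
h1 [ 593.5 -123.7  116. ]
h2 [ 596.8 -149.7  116. ]
h3 [ 519.6 -159.   116. ]
h4 [ 517.5 -131.8  116. ]
orange [636.3 143.6  38. ] gap 46.6 ang 8.4 side [[274.6, 271.8], [291.1, 280.7]]
yellow [449.1 163.9  38. ] gap 46.4 ang -6.3 side [[332.2, 322.2], [347.8, 336.8]]
green [628.8  49.2  38. ] gap 46.5 ang -10.1 side [[307.9, 249.1], [319.7, 260.6]]
top handle ((416.04376220703125, 234.87957763671875), (43.939247131347656, 15.474255561828613), 83.41805267333984) [[405.79998779296875, 213.89999389648438], [421.20001220703125, 212.1999969482422], [426.20001220703125, 255.8000030517578], [410.8999938964844, 257.6000061035156]]
side handle ((389.91436767578125, 208.1883544921875), (33.93184280395508, 14.152060508728027), 24.443954467773438) [[371.5, 207.60000610351562], [377.3999938964844, 194.6999969482422], [408.29998779296875, 208.8000030517578], [402.3999938964844, 221.6999969482422]]
```

View pics/knob_top.png

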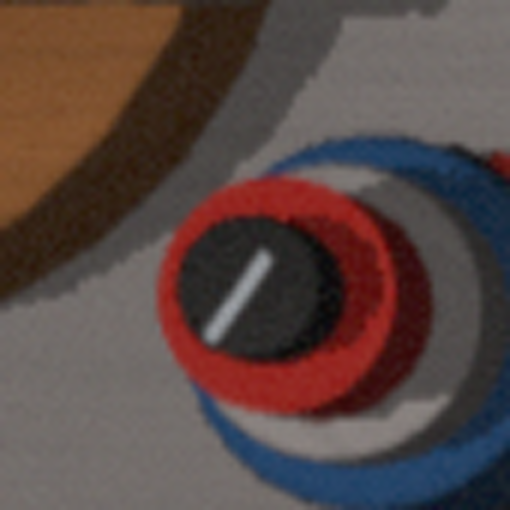

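View pics/knob_side.png

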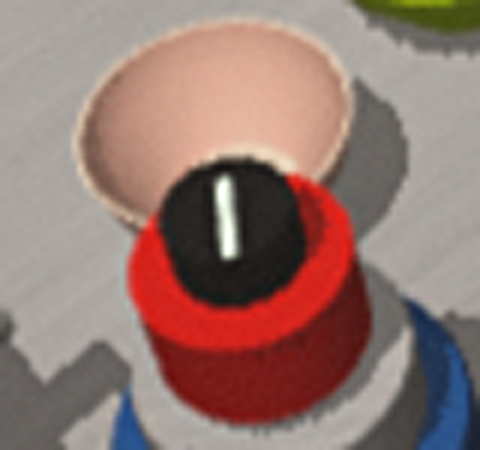

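```bash
cat >> h.py <<'E'
PI=np.pi
CASE=np.array([566.,-222.]); CY=0.107
def cw(x,y):
    c,s=np.cos(CY),np.sin(CY); return CASE+np.array([c*x-s*y,s*x+c*y])
E
python3 - <<'E'
from h import *
k=tri([ray('top',(124.7,204.5)),ray('side',(207.8,296.2))]);print('knobtop tri',k.round(1),plane('top',(124.7,204.5),194.5).round(1),plane('side',(207.8,296.2),194.5).round(1))
# red skirt top rim ellipse centre top view zoom ((160..397),(178..413))
print('skirt top',plane('top',(85+278.5/6,155+295.5/6),170.5).round(1))
for n,p,z in [('lime near',(262,154),79),('lime c',(262,118),79),('sauce cap',(420.6,118.5),168),('pink c',(190,136),55),('mug',(142,291),100),('white',(347,128),50)]: print(n,plane('top',p,z).round(1))
hp=np.array([556.8,-141]);print('handle side proj',proj('side',[*hp,116]),proj('side',[*hp,84]))
s=imaging.capture('side');cv2.imwrite('pics/hs.png',cv2.resize(s[180:240,350:430],None,fx=7,fy=7,interpolation=cv2.INTER_CUBIC))
for yaw in (CY-PI/2,CY+PI/2): print(yaw,solve_ik([*cw(0,118),160],[PI,0,yaw]),solve_ik([*cw(0,-142),95],[PI,0,yaw]))
for yaw in np.arange(-PI,PI+.01,PI/4): print('knob',yaw.round(2),solve_ik([k[0],k[1],172.5],[PI,0,yaw]))
E
```

```text
knobtop tri [602.5 344.1 191.6] [602.6 343.5 194.5] [599.9 344.9 194.5]
skirt top [605.3 340.4 170.5]
lime near [707.2 133.   79. ]
lime c [773.7 133.5  79. ]
sauce cap [ 751.2 -140.   168. ]
pink c [745.2 270.4  55. ]
mug [458.  341.8 100. ]
white [762.6 -24.3  50. ]
handle side proj [389.93814897 203.41745353] [388.59851421 213.39872343]
-1.4637963267948966 [-0.3179949   0.40678293 -0.26522307  0.89879033  0.         -1.99579123] [-0.66615273  0.67861867  0.02605489  0.91823254  0.         -2.34394906]
1.6777963267948965 [-0.3179949   0.40678293 -0.26522307  0.89879033  0.          1.14580142] [-0.66615273  0.67861867  0.02605489  0.91823254  0.          0.79764359]
knob -3.14 [0.41264754 0.63470171 0.15303837 1.08913299 0.         0.41264754]
knob -2.36 [ 0.41264754  0.63470171  0.15303837  1.08913299  0.         -0.37275063]
knob -1.57 [ 0.41264754  0.63470171  0.15303837  1.08913299  0.         -1.15814879]
knob -0.79 [ 0.41264754  0.63470171  0.15303837  1.08913299  0.         -1.94354695]
knob 0.0 [ 0.41264754  0.63470171  0.15303837  1.08913299  0.         -2.72894512]
knob 0.79 [0.41264754 0.63470171 0.15303837 1.08913299 0.         2.76884203]
knob 1.57 [0.41264754 0.63470171 0.15303837 1.08913299 0.         1.98344386]
knob 2.36 [0.41264754 0.63470171 0.15303837 1.08913299 0.         1.1980457 ]
knob 3.14 [0.41264754 0.63470171 0.15303837 1.08913299 0.         0.41264754]
```

View pics/hs.png

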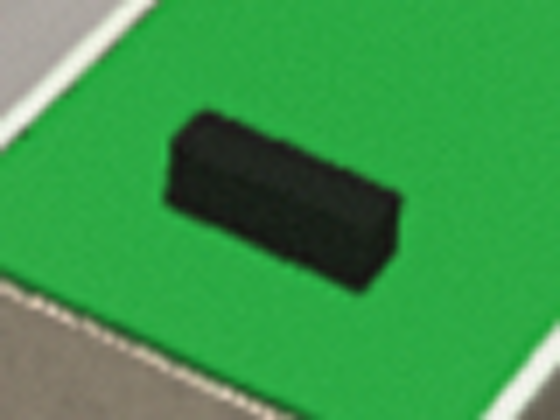

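Run:
```python
from h import *
yaw=CY+PI/2
bot.grip(0.0,40)
bot.move_ptp([*cw(0,120),190],[PI,0,yaw])
print(bot.movel([*cw(0,120),96],threshold=8,max_speed=120))
a=bot.get_state();print(a['t'],a['tcp_pos'],a['contact_force'])
r=bot.movel([*cw(0,-143),96],threshold=15,max_speed=120)
a=bot.get_state();print(r,a['t'],a['tcp_pos'],a['contact_force'])
cv2.imwrite('pics/top1.png',imaging.capture('top'))
```

```text
False
3.8667 [ 553.75660323 -103.0114462    96.66364905] [ 0.16545803 -0.09658064 -0.03124854]
True 5.8833 [ 579.83619158 -357.93034081   95.24457638] [-0.14001128 -0.2547479  -0.09009618]
```

View pics/top1.png

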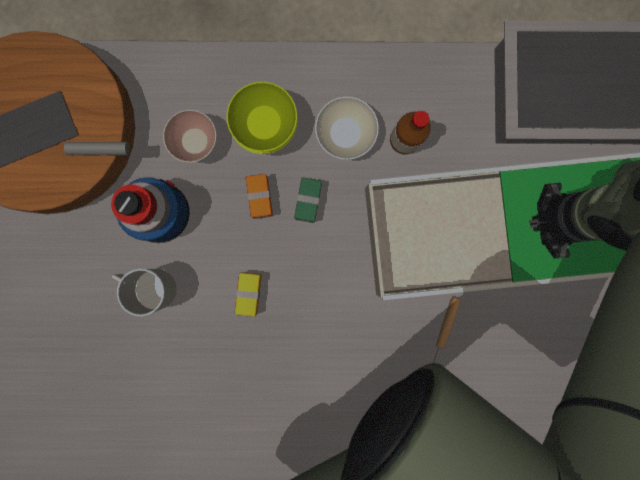

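Run:
```python
from h import *
im=cv2.imread('pics/top1.png')
z=cv2.resize(im[165:305,360:530],None,fx=4.2,fy=4.2,interpolation=cv2.INTER_CUBIC)
for (x,y),c in {(-105,150):(0,0,255),(105,150):(0,0,255),(105,-90):(255,0,0),(-105,-90):(255,0,0)}.items():
    p=proj('top',[*cw(x,y),76]); cv2.circle(z,tuple(int(v) for v in ((p-[360,165])*4.2)),4,c,1)
for x,y in ((-99,144),(99,144)):
  for h in (76,6):
    p=proj('top',[*cw(x,y),h]); cv2.circle(z,tuple(int(v) for v in ((p-[360,165])*4.2)),3,(255,0,255),1)
cv2.imwrite('pics/bin1.png',z)
```

```text
(no output)
```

View pics/bin1.png

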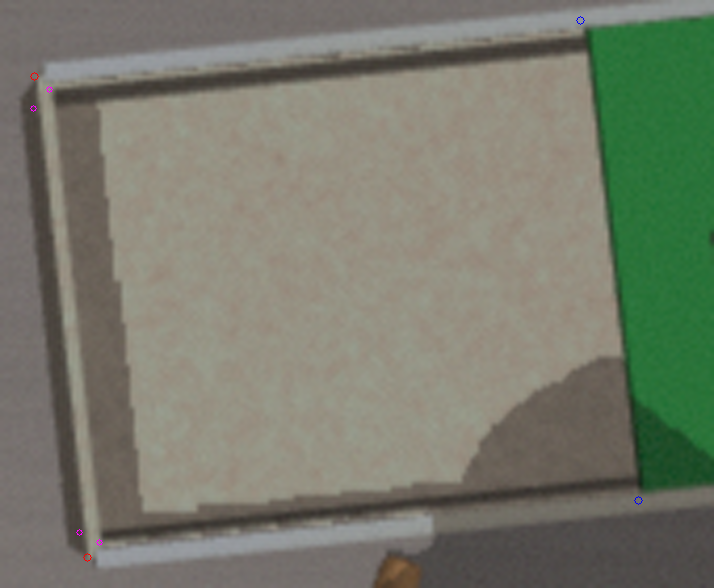

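```bash
sed -i 's/CASE=.*; CY/CASE=np.array([566.5,-225.]); CY/' h.py
python3 - <<'E'
from h import *
a=bot.get_state()
p=a['tcp_pos'];bot.movel([p[0],p[1],p[2]+3],max_speed=60); bot.movel([p[0]-2,p[1]+12,240],max_speed=250)
bot.grip(0.75,60)
bot.move_ptp([560,310,300],[PI,0,0.7])
m=imaging.camera_model('wrist');im=imaging.capture('wrist');cv2.imwrite('pics/w1.png',im)
import pickle;pickle.dump(m,open('w1.pkl','wb'))
s=bot.get_state();print(s['t'],s['qpos'],s['tcp_pos'])
print(proj('wrist',[602.5,343.5,194.5],m))
E
```

```text
9.925 [ 3.89092964e-01  4.71726656e-01  2.01072953e-01  1.30031564e+00
 -1.53072143e-04  2.83177696e+00] [560.41129441 309.26137606 299.86284468]
[324.4993626  159.20802981]
```

View pics/w1.png

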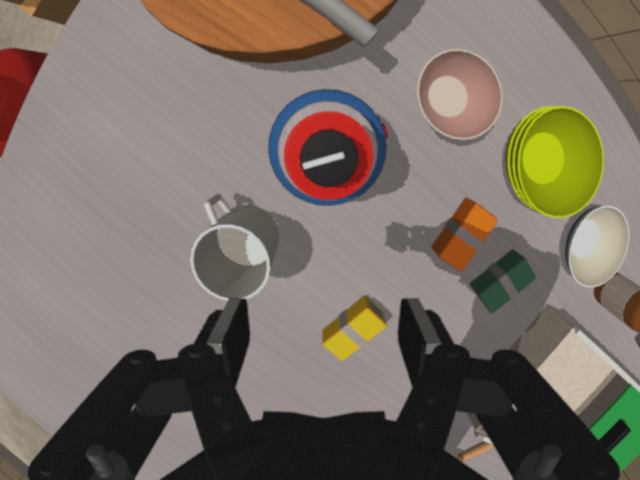

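Run:
```python
from h import *
import pickle
m=pickle.load(open('w1.pkl','rb'))
print('skirt pred',proj('wrist',[602.3,343.5,170.5],m))
K=[602.4,343.4]
bot.move_ptp([*K,225],[PI,0,0.7])
r=bot.movel([*K,173],max_speed=80,threshold=6)
a=bot.get_state();print(r,a['t'],a['tcp_pos'],a['contact_force'])
if not r:
    bot.grip(0.3,50)
    a=bot.get_state();print(a['opening'],a['contact_force'],a['wrist_torque'],a['tcp_pos'],a['qpos'])
    cv2.imwrite('pics/w2.png',imaging.capture('wrist'))
```

```text
skirt pred [324.21838485 156.31778029]
False 11.1833 [602.69284959 343.49527315 173.58904482] [-0.3462755  -0.68968477 -0.45834806]
0.4453174312113079 [ 1.08016082 -2.70068131  5.02352856] [-0.49397761 -0.10815014 -0.01339132] [603.3265616  343.12088838 174.23570914] [ 4.11352362e-01  6.32367749e-01  1.53362805e-01  1.08969930e+00
 -1.12519460e-03  2.85339882e+00]
```

View pics/w2.png

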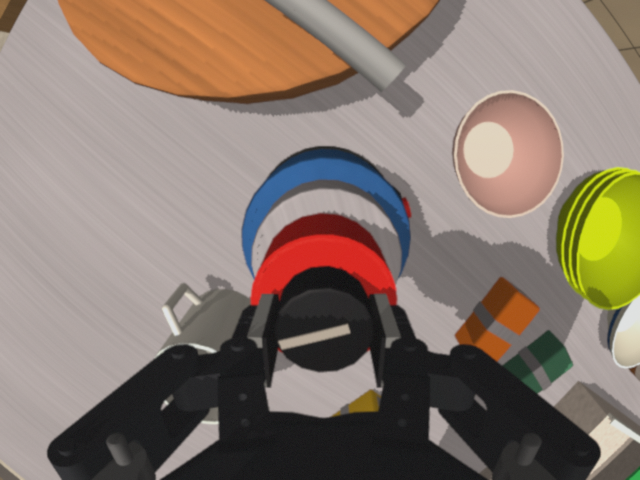

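```bash
cat > unscrew.py <<'E'
from h import *
K=[602.4,343.4]
def stroke(z0,q6a,q6b,n):
    """turn from q6a to q6b, rising 9 mm/turn; stop on force"""
    s0=bot.get_state(); f0=s0['contact_force']
    for i in range(1,n+1):
        ang=(q6a-q6b)*i/n; z=z0+9*ang/(2*PI)
        q=np.array(solve_ik([*K,z],[PI,0,0.7])); q[5]=q6a-ang
        bot.move_j(q); a=bot.get_state()
        print('ang',round(np.degrees(ang)),'t',round(a['t'],2),'z',a['tcp_pos'][2].round(2),'xy',a['tcp_pos'][:2].round(1),'F',a['contact_force'].round(1),'T',a['wrist_torque'].round(2),'op',round(a['opening'],3))
        if abs(a['contact_force'][2]-f0[2])>12: print('STOP');return None
    return z
E
python3 - <<'E'
from unscrew import *
bot.grip(0.6); bot.movel([*K,174.5],max_speed=30); bot.grip(0.3,50)
a=bot.get_state();print(a['t'],a['contact_force'],a['tcp_pos'],a['qpos'][5])
q6=a['qpos'][5]
z=stroke(174.5,q6,q6-PI/2,2)
cv2.imwrite('pics/w3.png',imaging.capture('wrist'));cv2.imwrite('pics/side3.png',imaging.capture('side'))
E
```

```text
12.375 [ 0.3425515  -1.35547456  1.80382403] [602.76420718 343.0935346  174.89641693] 2.8533872233819353
ang 45 t 13.15 z 175.37 xy [602.9 342.3] F [ 2.1 -4.7 -0.9] T [-1.13 -0.61  0.06] op 0.45
ang 90 t 13.93 z 176.69 xy [603.5 343.5] F [ 5.  -1.7 -3.4] T [-0.39 -1.24 -0.06] op 0.448
```

View pics/w3.png

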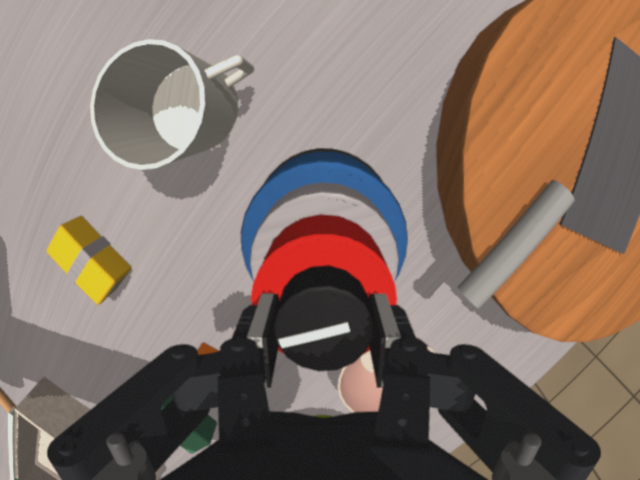

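Run:
```python
from unscrew import *
q6=bot.get_state()['qpos'][5]
z=stroke(176.75,q6,-2.6,3)
print(z)
```

```text
ang 74 t 15.2 z 178.14 xy [602.7 342.4] F [ 3.1 -5.  -2.4] T [-1.1  -0.82 -0.08] op 0.446
ang 148 t 16.38 z 180.49 xy [602.8 344.1] F [ 5.3  0.6 -2.8] T [ 0.3  -1.24  0.01] op 0.447
ang 223 t 17.57 z 182.05 xy [602.1 342.6] F [ 2.8 -3.3 -2.2] T [-0.89 -0.75 -0.07] op 0.449
182.3151752509387
```

Run:
```python
from unscrew import *
def back(z):
    bot.grip(0.6)
    q=np.array(solve_ik([*K,z],[PI,0,0.7])); q[5]=2.85; bot.move_j(q)
    bot.grip(0.3,50)
    a=bot.get_state();print('regrip',a['t'],a['contact_force'],a['tcp_pos'])
back(182.3)
z=stroke(182.3,2.85,-2.6,4)
back(z)
z=stroke(z,2.85,1.2,2); print(z)
cv2.imwrite('pics/w4.png',imaging.capture('wrist'));cv2.imwrite('pics/side4.png',imaging.capture('side'))
```

```text
regrip 22.5917 [ 2.38979825 -1.14326449  1.66543877] [603.21580952 343.15077641 182.85712207]
ang 78 t 23.82 z 184.62 xy [602.9 342.7] F [ 2.2 -4.5  4.3] T [-1.15 -0.52 -0.02] op 0.449
ang 156 t 25.06 z 186.76 xy [603.5 343.6] F [ 5.  -2.2  3.3] T [-0.7  -1.12 -0.03] op 0.445
ang 234 t 26.29 z 188.82 xy [603.5 343.2] F [ 6.  -2.9  4.1] T [-0.77 -1.16 -0.06] op 0.451
ang 312 t 27.52 z 190.44 xy [602.1 343.7] F [ 1.5 -2.4  4.7] T [-0.48 -0.35 -0.01] op 0.447
regrip 32.55 [-0.93634924 -0.74858036  2.95297368] [602.57994448 343.35239471 190.48197112]
ang 47 t 33.36 z 191.81 xy [603.  342.9] F [ 1.5 -2.5  4.9] T [-0.74 -0.22  0.07] op 0.444
ang 95 t 34.17 z 192.88 xy [602.6 343.5] F [-0.2 -1.8  5. ] T [-0.63 -0.03  0.03] op 0.447
192.47000086357212
```

View pics/w4.png

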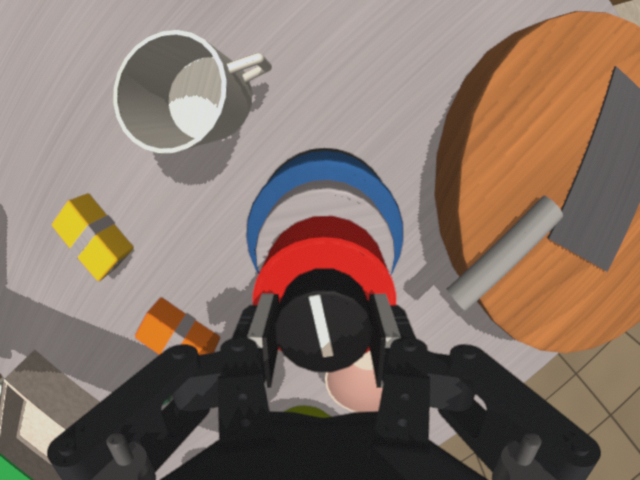

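View pics/side4.png

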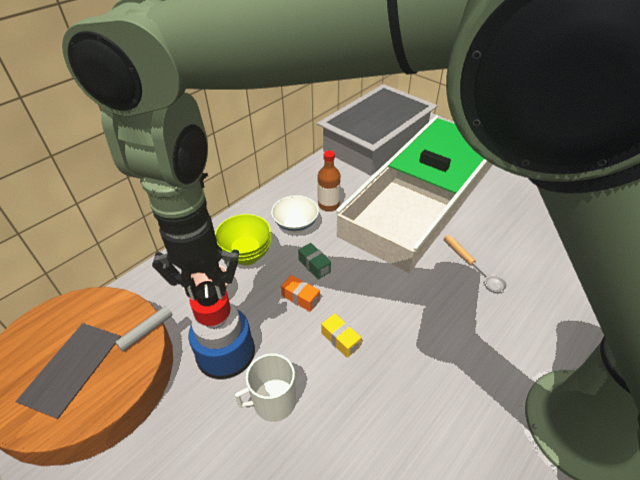

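Run:
```python
from unscrew import *
z=stroke(193.0,1.2,-1.6,3)
q=bot.get_state(); print(z,q['orientation'])
r=bot.movel([*K,z+4],max_speed=20,threshold=5)
a=bot.get_state();print(r,a['tcp_pos'],a['contact_force'],a['t'])
cv2.imwrite('pics/w5.png',imaging.capture('wrist'))
```

```text
ang 53 t 35.16 z 194.45 xy [602.8 341.7] F [-0.  -5.4  5.6] T [-1.6  -0.21 -0.12] op 0.448
ang 107 t 36.05 z 195.98 xy [603.9 342.9] F [ 4.1 -4.1  3.5] T [-0.82 -1.17 -0.1 ] op 0.447
ang 160 t 36.94 z 197.52 xy [603.4 343.6] F [ 4.9 -2.4  4.5] T [-0.52 -1.16  0.08] op 0.447
197.01070456591577 [-3.13944837e+00 -4.73928415e-04 -1.13183709e+00]
True [602.94952693 342.86391462 198.25050094] [ 1.42294194 -0.88054908  0.6961484 ] 37.15
```

View pics/w5.png

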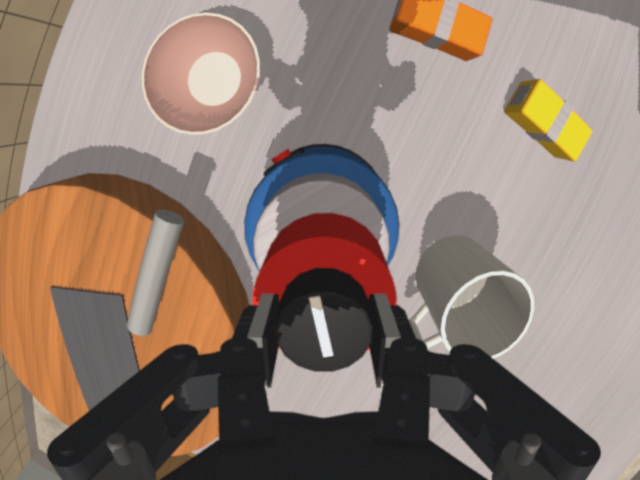

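Run:
```python
from unscrew import *
r=bot.movel([*K,204],max_speed=20,threshold=4)
a=bot.get_state();print(r,a['tcp_pos'],a['contact_force'],a['t'])
if not r:
    r=bot.movel([*K,215],max_speed=30,threshold=5)
    a=bot.get_state();print(r,a['tcp_pos'],a['contact_force'],a['t'])
cv2.imwrite('pics/side6.png',imaging.capture('side')[200:440,100:420])
```

```text
True [603.08114288 342.6106958  198.57637359] [ 2.06052101  0.92739036 -0.53357212] 37.4083
```

View pics/side6.png

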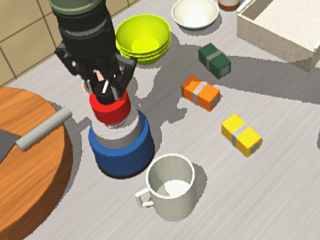

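Run:
```python
from unscrew import *
for z in (199.5,200.5,202,204):
    r=bot.movel([*K,z],max_speed=8,threshold=8)
    bot.dwell(.15); a=bot.get_state();print(r,a['tcp_pos'],a['contact_force'],a['t'])
    if a['contact_force'][2]<-6: break
```

```text
False [602.3703134  343.16738062 199.04269835] [ 3.73102038 -1.17811772 -3.99209465] 38.0
False [602.06825304 343.23421133 200.52095281] [ 1.28447072 -0.70972937 -3.551866  ] 38.425
False [602.24873064 343.3764269  202.16233508] [ 0.77871656 -1.46699201 -3.25681715] 38.9167
False [602.44430307 343.47692069 204.26544662] [ 0.59601088 -1.05432557 -2.20763741] 39.4667
```

Run:
```python
from unscrew import *
r=bot.movel([*K,225],max_speed=40,threshold=8); print(r)
if not r:
    r=bot.movel([*K,285],max_speed=100); 
a=bot.get_state();print(r,a['tcp_pos'],a['contact_force'],a['t'],a['opening'])
cv2.imwrite('pics/side7.png',imaging.capture('side'))
yaw=CY+PI/2
for s in [(48,98),(-48,98),(48,2),(-48,2)]:
    print(s,solve_ik([*cw(*s),60],[PI,0,yaw]),solve_ik([*cw(*s),60],[PI,0,yaw-PI]))
```

```text
False
False [602.13451737 343.30685375 284.24715437] [ 0.26728464  0.19568529 -2.77383151] 40.8917 0.44465380164025964
(48, 98) [-0.3198306   0.60039571 -0.22524576  0.74515485  0.          1.14396572] [-0.3198306   0.60039571 -0.22524576  0.74515485  0.         -1.99762693]
(-48, 98) [-0.39589979  0.46321648 -0.47909849  0.62848136  0.          1.06789654] [-0.39589979  0.46321648 -0.47909849  0.62848136  0.         -2.07369612]
(48, 2) [-0.4542009   0.65670151 -0.11698325  0.79711157  0.          1.00959542] [-0.4542009   0.65670151 -0.11698325  0.79711157  0.         -2.13199723]
(-48, 2) [-0.54474251  0.52464007 -0.36736058  0.67879568  0.          0.91905382] [-0.54474251  0.52464007 -0.36736058  0.67879568  0.         -2.22253883]
```

View pics/side7.png

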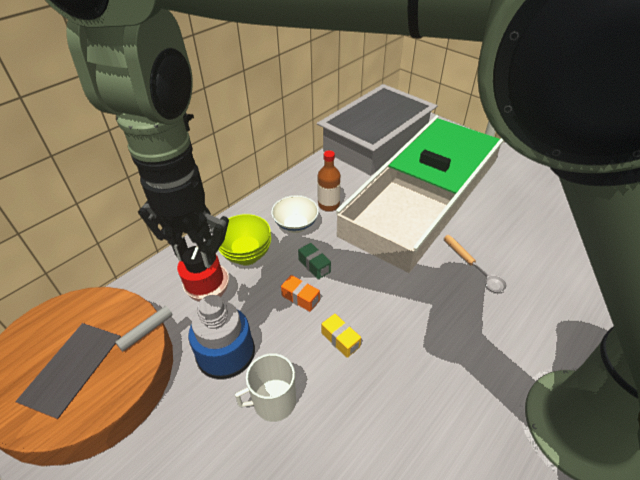

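Run:
```python
from h import *
yaw=CY-PI/2
P=cw(50,98)
bot.move_ptp([*P,200],[PI,0,yaw])
bot.movel([*P,75],max_speed=130)
r=bot.movel([*P,47],max_speed=30,threshold=4)
a=bot.get_state();print(r,a['tcp_pos'],a['contact_force'],a['t'],a['opening'])
bot.grip(0.62)
bot.movel([*P,110],max_speed=120)
bot.move_ptp([*cw(20,60),330],[PI,0,0.1+0.])
a=bot.get_state();print(a['t'])
for n in ('top','wrist'): cv2.imwrite(f'pics/{n}8.png',imaging.capture(n))
```

```text
True [ 605.51703124 -122.74582734   52.38358628] [ 0.20686655 -1.00985985  4.46355482] 44.4917 0.44263357412651444
49.2583
```

View pics/top8.png

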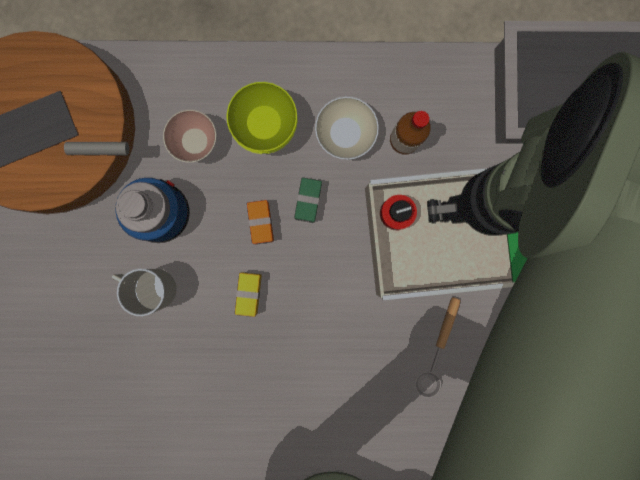

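View pics/wrist8.png

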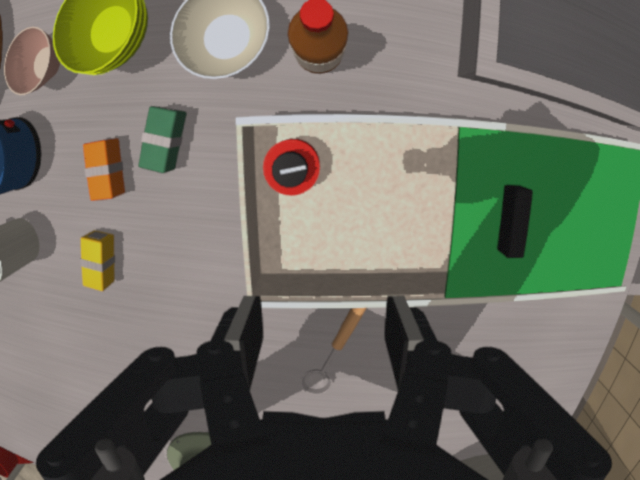

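```bash
cat > pp.py <<'E'
from h import *
def locate(c):
    T=imaging.capture('top')
    P=[plane('top',b[0],39) for b in blobs(T,c) if 200<b[1][4]<450 and b[1][2]<40 and b[0][0]<360]
    if len(P)!=2: print('blobs',c,P); return None
    P=np.array(P); d=P[0]-P[1]; print(c,P.mean(0).round(1),'gap',np.linalg.norm(d).round(1))
    ang=np.arctan2(d[1],d[0]); ang=(ang+PI/2)%PI-PI/2
    return P.mean(0)[:2],ang
def st(l):
    a=bot.get_state();print(l,'t',round(a['t'],2),'tcp',a['tcp_pos'].round(1),'F',a['contact_force'].round(1),'op',round(a['opening'],3));return a
def pick(c):
    r=locate(c)
    if r is None: return False
    p,ang=r; yaw=ang+PI; print('ang',np.degrees(ang).round(1))
    bot.grip(0.75,60)
    bot.move_ptp([*p,150],[PI,0,yaw])
    bot.movel([*p,60],max_speed=200)
    r=bot.movel([*p,9],max_speed=70,threshold=8); st(f'down {r}')
    if r: return False
    bot.grip(0.2,60); a=st('gripped')
    bot.movel([*p,190],max_speed=200); a=st('lift')
    return a['opening']>0.35
def place(x,y):
    yaw=CY+PI/2; P=cw(x,y)
    bot.move_ptp([*P,190],[PI,0,yaw])
    bot.movel([*P,40],max_speed=180)
    r=bot.movel([*P,12],max_speed=35,threshold=4); st(f'placed {r}')
    bot.grip(0.6); bot.movel([*P,150],max_speed=180); st('up')
E
python3 - <<'E'
from pp import *
ok=pick('yellow'); print(ok)
cv2.imwrite('pics/wrist9.png',imaging.capture('wrist'))
E
```

```text
yellow [449.2 163.7  39. ] gap 46.3
ang -5.8
down False t 53.17 tcp [449.5 163.8   9.2] F [ 0.2 -0.7 -0.5] op 0.748
gripped t 53.51 tcp [449.9 163.9   9.7] F [-0.8 -0.3  6.1] op 0.457
lift t 54.57 tcp [448.3 163.5 188.9] F [-0.5 -0.5 -1. ] op 0.463
True
```

View pics/wrist9.png

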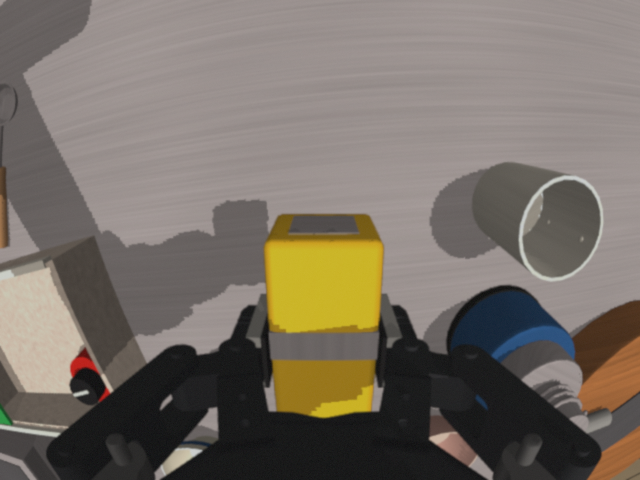

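Run:
```python
from pp import *
place(-46,98)
bot.move_ptp([*cw(-20,40),260],[PI,0,CY+PI/2])
cv2.imwrite('pics/top10.png',imaging.capture('top'));cv2.imwrite('pics/side10.png',imaging.capture('side'))
```

```text
placed True t 57.38 tcp [ 511.4 -132.4   17.4] F [ 3.4  0.8 -2.4] op 0.462
up t 58.54 tcp [ 509.4 -132.2  148.8] F [0.3 1.1 0.3] op 0.601
```

View pics/top10.png

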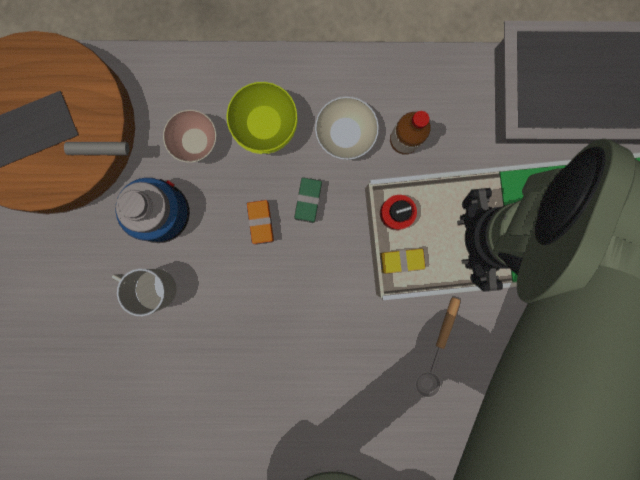

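View pics/side10.png

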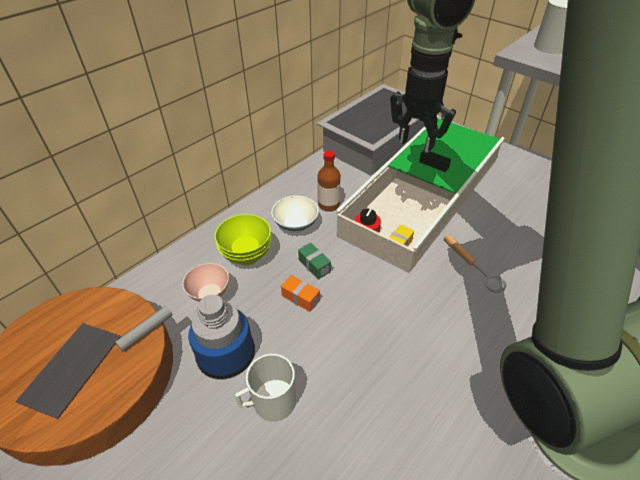

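Top view: yellow lies flat in the bin at (403,261) and the cap stands at (400,211). Orange is now at (260,222) and green at (308,200). Next is orange, then green.

Run:
```python
from pp import *
ok=pick('orange'); print(ok)
if ok:
    place(-46,0)
    bot.move_ptp([*cw(-20,40),260],[PI,0,CY+PI/2])
cv2.imwrite('pics/top11.png',imaging.capture('top'))
```

```text
orange [586.4 140.9  39. ] gap 46.5
ang 8.1
down False t 62.34 tcp [586.6 141.    9.1] F [ 0.2 -0.2  1. ] op 0.752
gripped t 62.67 tcp [587.1 141.    9.8] F [-0.7  0.4  4.3] op 0.459
lift t 63.73 tcp [585.4 140.8 188.6] F [-0.4  0.3 -2.5] op 0.458
True
placed True t 66.75 tcp [ 521.7 -229.7   17.2] F [ 3.6  0.4 -1.9] op 0.459
up t 67.91 tcp [ 519.9 -229.5  148.7] F [-0.4  0.4 -0.4] op 0.599
```

View pics/top11.png

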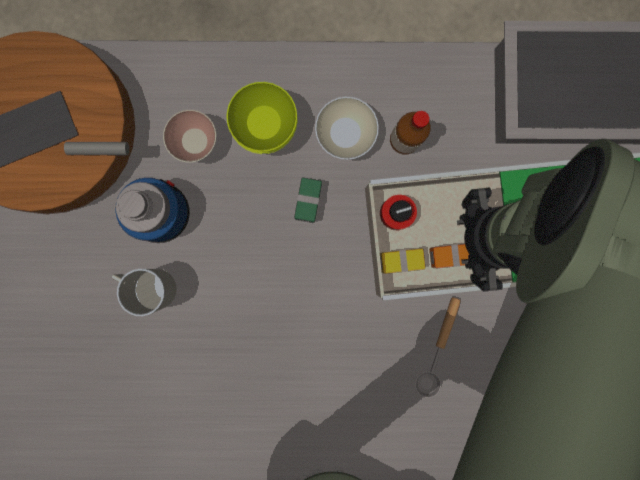

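Run:
```python
from pp import *
ok=pick('green'); print(ok)
if ok:
    place(46,0)
    bot.move_ptp([470,-40,330],[PI,0,-1.2])
cv2.imwrite('pics/top12.png',imaging.capture('top'));cv2.imwrite('pics/w12.png',imaging.capture('wrist'))
```

```text
green [628.8  49.2  39. ] gap 46.6
ang -10.1
down False t 71.38 tcp [629.1  49.2   9.2] F [-1.   0.3  0.3] op 0.751
gripped t 71.72 tcp [629.5  49.2   9.8] F [ 0.5 -0.4  2.8] op 0.461
lift t 72.78 tcp [627.8  49.2 188.6] F [ 0.2  0.  -1.3] op 0.462
True
placed True t 75.38 tcp [ 610.3 -219.5   19.2] F [-0.7  0.1 -1.2] op 0.46
up t 76.53 tcp [ 611.6 -219.7  148.8] F [-0.6 -0.  -1.1] op 0.601
```

View pics/top12.png

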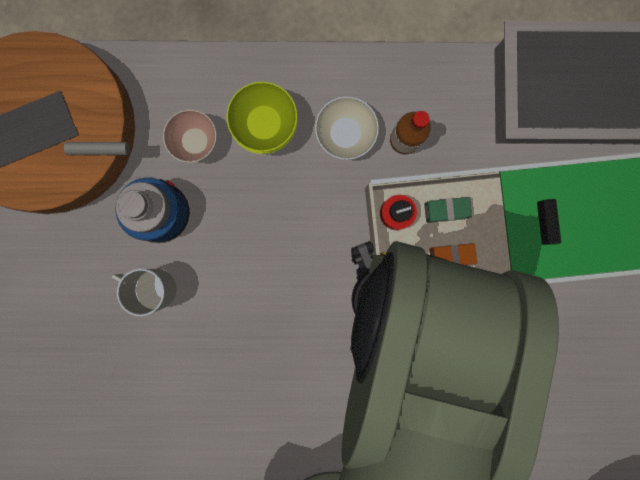

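View pics/w12.png

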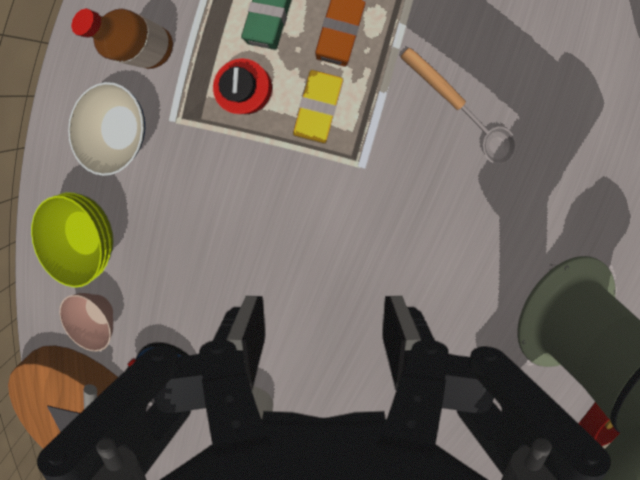

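Run:
```python
from pp import *
yaw=CY+PI/2
bot.grip(0.0,40)
bot.move_ptp([*cw(0,-198),200],[PI,0,yaw])
r=bot.movel([*cw(0,-198),96],threshold=8,max_speed=120); st(f'down {r}')
if not r:
    r=bot.movel([*cw(0,40),96],threshold=12,max_speed=110); st(f'push1 {r}')
    if not r:
        r=bot.movel([*cw(0,66),96],threshold=15,max_speed=30); st(f'push2 {r}')
a=bot.get_state();d=a['tcp_pos'][:2]-CASE;print('finger case y',-np.sin(CY)*d[0]+np.cos(CY)*d[1])
cv2.imwrite('pics/top13.png',imaging.capture('top'))
```

```text
down False t 83.34 tcp [ 588.2 -422.3   97.1] F [0.2 0.3 0.3] op -0.0
push1 False t 85.66 tcp [ 562.1 -185.3   95.9] F [ 0.4 -1.4  0.5] op 0.002
push2 True t 86.38 tcp [ 559.9 -165.3   95.8] F [ 0.3 -0.9  1.1] op 0.001
finger case y 60.01690884381035
```

View pics/top13.png

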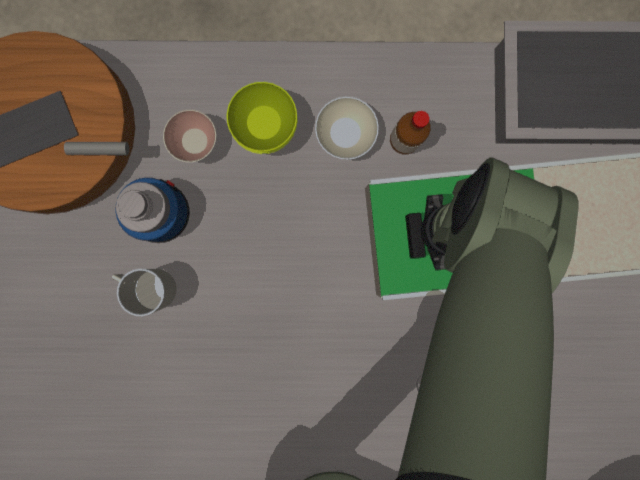

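Run:
```python
from pp import *
def cyv():
    a=bot.get_state();d=a['tcp_pos'][:2]-CASE;return -np.sin(CY)*d[0]+np.cos(CY)*d[1]
r=bot.movel([*cw(0,66),96],threshold=15,max_speed=20); st(f'again {r}'); print(cyv())
r=bot.movel([*cw(0,40),97],max_speed=80)
r=bot.movel([*cw(0,40),220],max_speed=200)
bot.move_ptp([300,-480,260],[PI,0,0.3]); 
print(bot.get_state()['t'])
T=imaging.capture('top');cv2.imwrite('pics/top14.png',T)
cv2.imwrite('pics/zc14.png',cv2.resize(T[140:310,350:640],None,fx=2.7,fy=2.7,interpolation=cv2.INTER_CUBIC))
cv2.imwrite('pics/side14.png',imaging.capture('side'))
```

```text
again True t 86.72 tcp [ 559.6 -165.5   95.5] F [ 0.9 -2.   1.5] op -0.002
59.86550035471358
89.3667
```

View pics/zc14.png

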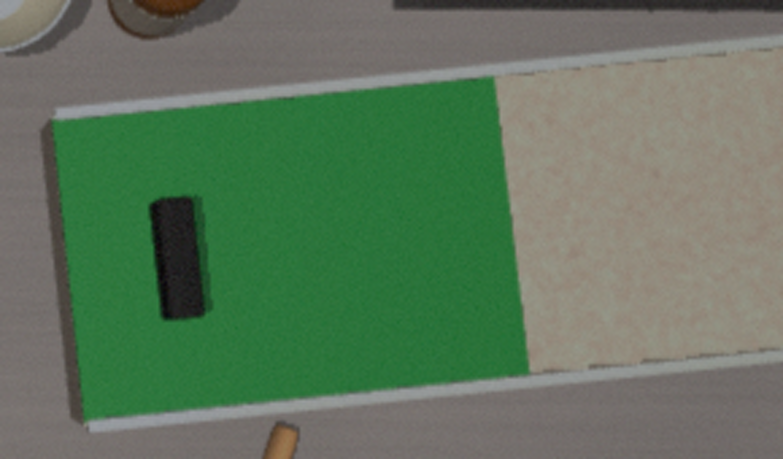

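View pics/top14.png

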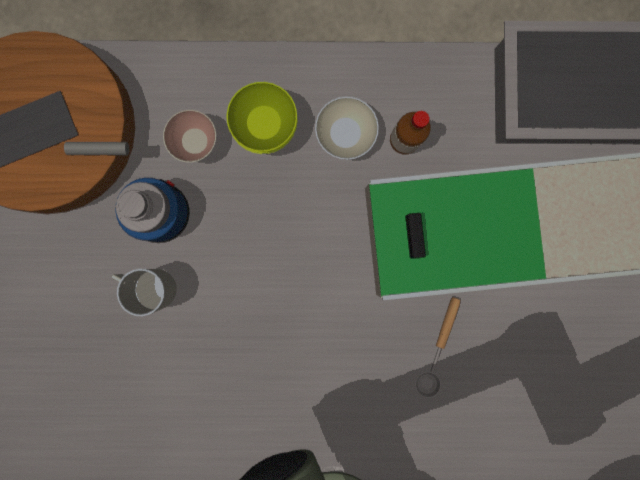

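View pics/side14.png

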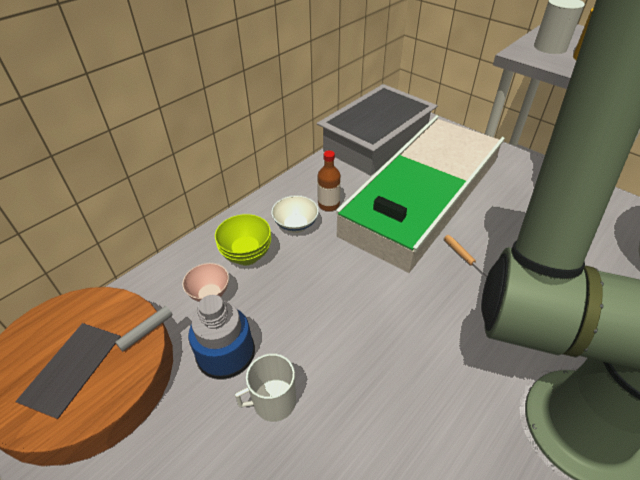

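Run:
```python
from h import *
bot.dwell(0.3);print(bot.sign_off(),bot.get_state()['t'])
```

```text
the job is handed in; nothing more can be done
the job is handed in; nothing more can be done
```

The job is finished and handed in, about 90 s into the 210 s limit. The red cap and all three cassettes are in the bin, and the cover is slid fully shut.

- **Cap:** I slid the cover back to its stop, then unscrewed the cap about 2.4 turns anticlockwise in three grips, rising 9 mm a turn. It came straight off with no more than about 4 N on the tool. Two early lift tries stopped themselves at their 5 N and 4 N force limits, but readings settled at 2–4 N and it lifted freely on the next slow try.
- **Cassettes:** Yellow, orange and green were out; blue was not seen in any of the three camera views. Orange was knocked about 50 mm aside during the run, so I located it again before picking it up.
- **Bin:** The last picture before closing showed the cap upright and all three cassettes flat on the floor, clear of each other. I could not look inside once the cover was shut.
- **Cover:** Pushing it shut twice stopped at the same place, within 0.2 mm. The picture shows it about 1–2 mm further shut than at the start.
- **Everything else:** The bowls, mug, bottle and spoon look unmoved in the top and side pictures, judged by eye. The arm was parked clear, touching nothing, when I handed in.

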